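Shoot the hidden bolt of a lock case with a bolt key

TASK

Lock the low grey steel case on the bench: take the standing bolt key, reach its peg in under the hood at the back of the case, and feel along the sprung bar that you cannot see until the peg finds the slot in it. Push the peg well into the slot and use it to slide the bar to the robot's left until the bolt end has gone right through the keeper, then draw the key straight out and leave it standing upright on the bench behind the case, clear of the hood. Work gently, keep the key upright and leave the other things alone.

Things in the scene. Friction and masses are not known exactly. Their poses are not given: they have to be found in the camera images.
- case: Grey sheet-steel lock case fixed to the bench, 90 (x) x 200 (y) x 60 mm high; origin at the centre of its underside; x points to its back (away from the robot), y to its left, z up. Its back wall's outer face is at x = +16 mm. All places named 'of the case' are in this frame.
- hood_mouth (a point): Middle of the mouth of the hood on the back of the case, at [45, 0, 38] mm of the case. The hood juts from the back wall to x = +45 mm and is open to +x: roof at z 56 to 60 mm, two cheeks at y = +-40 to 44 mm reaching to the bench, a sill 16 mm high at x 12 to 16 mm. Inside, y -40 to +40 mm is free.
- bar_face (a point): Middle of the window at the back of the hood, [10, 0, 38] mm of the case, on the outer face of the flat steel bar that closes it; a fixed point of the case, not the slot. The bar is 5 mm thick and sprung: pressed toward -x it yields at 1.5 N, then 0.5 N per mm, hard stop after 6 mm. It slides along y with the bolt against about 8 N of friction. See peg_tip for its slot.
- peg_tip (a point): Centre of the free end of the key's peg. It must enter the bar's one upright slot: 13 mm wide (y), z 29 to 47 mm, at least 40 mm of free space behind. At the start the slot's centre lies anywhere from y = -28 to +8 mm of the case; it cannot be seen or measured and must be felt. The peg must go in 12 mm or more past the bar's rest face.
- keeper (a point): Centre of the keeper, a steel staple 26 x 7 mm and 54 mm high fixed at the case's left end, y 113 to 120 mm of the case; the bolt end slides through it.
- bolt (a joint): Travel of the bolt and bar toward the case's +y, m: 0 to 0.003 at the start, bolt end about flush with the case's left side; stop at 0.025; from 0.020 the bolt end has passed right through the keeper. It tells nothing of where the slot is.
- key: Bolt key standing on the bench, dark steel, 0.28 to 0.46 kg: foot 50 x 44 x 10 mm (x -12 to +38 mm, y +-22 mm), upright post 16 x 16 mm up to z = 108 mm, to be gripped near its top; round peg 9 mm thick along the key's -x at z = 38 mm, ending 68 mm from the post's axis (15 mm collar at its root). Origin: post's axis at the foot's underside; z up.
- post_top (a point): Centre of the top of the key's post, 108 mm above the foot's underside. With the foot on the bench the peg is level with the slot's middle. With key and case axes parallel, foot and post stay clear of the hood until the peg is 20 mm past the bar's rest face.
- can_silver: Silver aerosol can, 66 mm thick, 170 mm high, bystander; origin under its centre.
- screw_jar: Clear jar of screws with a red lid, 63 mm thick, 80 mm high, bystander; origin under its centre.
- tape_measure: Tape measure, 36 x 82 x 65 mm, bystander; origin under its centre.
- padlock: Brass padlock lying flat, 62 x 40 x 17 mm, bystander; origin under its centre.
Not all that is in view belongs to the job. Of the things that look like the key, the larger one is meant.

How it is judged (in metres and radians):
On the way, in this order (a step that is already met when the one before it is completed fails the run):
1. the peg is pushed at least 12 mm past the bar's rest face, through the slot, with the bolt not yet home (x of peg_tip in the frame of case between -0.04 and -0.002 m and y of peg_tip in the frame of case between -0.04 and 0.04 m and z of peg_tip in the frame of case between 0.016 and 0.056 m), for 0.2 s.
2. the bolt is slid through the keeper with the peg still in the slot (value of joint bolt above 0.018 m and x of peg_tip in the frame of case between -0.04 and 0.006 m), for 0.1 s.
At the end, for the whole second after the job is handed in: The bolt is at least 18 mm out (through the keeper), and the key stands upright (within 0.08 rad) and at rest on the bench behind the case, within 150 mm of its middle line, its peg's end wholly outside the hood (more than 45 mm behind the case's origin) (value of joint bolt above 0.018 m and x of peg_tip in the frame of case above 0.045 m and y of key in the frame of case between -0.15 and 0.15 m and angle between key's own z axis and vertical below 0.08 rad and height (world z) of key below 0.004 m and linear speed of key below 0.02 m/s); the robot touches nothing.
It fails at once if the key is pressed against the case, its bar or its bolt with more than 22 N (contact force between key and case above 22 N).
It fails at once if the key is tipped by more than 0.35 rad (angle between key's own z axis and vertical above 0.35 rad).
It fails at once if the can, jar, tape measure or padlock is moved by more than 30 mm (distance of any of can_silver, screw_jar, tape_measure, padlock from where it was at the start of the episode above 0.03 m).
It also fails if it takes over 51 s, if anything falls off the work surface, if the arm or the gripper's body presses on something with over 40 N, if the wrist force passes 120 N, or if a joint passes its speed limit or range.

ROBOT

A 6-joint arm with a two-finger parallel gripper is mounted at the origin on a cart in front of the work surface, level with it; the furniture and walls round the work are solid. World frame = base frame: x ahead of the robot, y to its left, z up, the work surface at z = 0. Lengths are in m, angles in degrees, forces in N, time in s.
With the tool pointing down it reaches from about 0.35 to 0.875 m from the base axis. Payload 4.2 kg.
Tool frame: the origin (TCP) lies on the centre line of the jaws, within the pads' length; the fingertips stand tip_reach ahead of it and the grasp point (between the pads) is the TCP (tip_reach is the distance from the TCP to the fingertips, in m); z points along the fingers, y is the line along which they close (so a half turn about z gives the same grasp; the last joint's range is limited). The gripper opens to 87 mm and grips with 3 to 60 N. Pads are 19 mm wide; open, the fingers measure 117 mm over their backs; the gripper's body (75 mm by 190 mm) begins 51 mm behind the grasp point.
Start: joints at [85.233, 22.042, 0.453, 0, -68.411, -14.817], TCP at [0.209, 0.589, 0.209] pointing down, gripper open.
Joint ranges: [-179.83, 179.83], [-69.29, 118.12], [-61.27, 80.66], [-181.25, 117.63], [-171.15, -9.14], [-177.46, 177.46]. Speed limits (degrees/s): [159.86, 159.86, 180, 180, 180, 180].

INTERFACE

Orientations are given as a 3x3 rotation matrix whose columns are the frame's x, y, z axes.
In Python, from station import sense, capture, finish_job, tip_reach gives the robot as it stands.
- The arm moves only by the tool arm_command, never from a script. Its argument "deltas" is a list of rows, each a list of 7 numbers: the turn, a rotation vector about the tool's x, y, z in rad, then the shift along the tool's x, y, z in cm, then the closure, from -1 (fully open) to 1 (shut), so that 0 is half open. In form: [[rx, ry, rz, dx, dy, dz, hand], ...]. A call has 1 to 8 rows; each row is the pose to reach, as a shift and turn from the pose commanded when the call began, along the tool's axes at that moment; what a row does not reach only later rows make up. A row lasts 1/12 s, in which the tool goes at most 41.7 mm and 7.16 degrees, less where a joint would pass 70% of its speed; a pose out of reach is approached as far as the arm can. A call with a gripper value outside its range is refused whole. The fingers move at their own pace and stop on an object; the grip force is fixed at half the most. Time passes only in rows, so rows that repeat a pose let the fingers close. It gives the time, the measured TCP pose, the force, the opening and the grip force at its end, in the units of the state.
- sense(): the state, without advancing time (a new reading comes with each control period).
- capture(name): name is "scene" or "top"; returns a dict with "pixels" (400x640x3 uint8, blue, green, red), "fovy" (degrees; the focal length in pixels is half the picture's height over the tangent of half this angle, whatever the lens; pixels are square), "cx", "cy" (the principal point, pixels), "k1" (the pictures are not rectified: a ray, as slopes to the right and down, at radius r is drawn at 1 + k1 r^2 times it, then the intrinsics apply), "rvec" (rotation vector, rad) and "tvec" (3), from world to camera coordinates, as OpenCV has them. Camera axes: x right, y down, z forward; pixel columns grow to the right and rows downward; lengths in m; the calibration is good to about 2 mm. A picture is of the moment at which its call begins. There is no depth.
- finish_job(): hands the job in; it is judged then, once.
The state is a dict: "time_s": time; "joints": joint angles; "joint_velocities": joint speeds; "effort": joint torques, N m; "tcp_pos": TCP position; "ee_rot": TCP orientation; "wrist_force": force on the tool from outside, world axes, zero at the start; "moment": the same for the moment, N m; "gripper_width": opening from 0.0 (shut) to 1.0 (fully open); "gripper_force": force on a finger pad.
Only numpy, scipy, OpenCV 4.12 (cv2) and the standard library are available. Lean on these libraries where they do the work, as an engineer would, in place of code of your own. Each camera call takes 0.05 s, during which the arm holds its last target. There are 200 camera calls.

## Working session

There is one attempt and no reset: what is moved stays moved. The work goes in short steps, Python scripts to look and compute and a tool call to move; the robot and the scene stay as the last step left them, time stands still between calls to the robot, and variables do not carry over. Pictures are saved under pics/ and viewed, at most 10 in all, crops included, and the job is handed in when it is done.

Besides the shell and the picture viewer there is one more tool, called after "Emit:" as name([rows], argument=value, ...), one row to a line, values as JSON. arm_command: Moves the arm, as the interface text tells. Its arguments: {"type":"object","properties":{"deltas":{"type":"array"}},"required":["deltas"]}

```bash
mkdir -p pics; ls; cat > h.py <<'E'
import numpy as np, cv2
from station import sense, capture, finish_job, tip_reach
def cam(c):
    f=200/np.tan(np.radians(c["fovy"])/2) 
    R=cv2.Rodrigues(np.array(c["rvec"],float))[0]; t=np.array(c["tvec"],float).ravel()
    return f,R,t
def ray(c,u,v):
    f,R,t=cam(c)
    K=np.array([[f,0,c["cx"]],[0,f,c["cy"]],[0,0,1]])
    p=cv2.undistortPoints(np.array([[[u,v]]],float),K,np.array([c["k1"],0,0,0,0]))[0,0]
    return -R.T@t, R.T@np.array([p[0],p[1],1])
def onz(c,u,v,z):
    o,d=ray(c,u,v); return o+d*(z-o[2])/d[2]
def proj(c,P):
    f,R,t=cam(c)
    K=np.array([[f,0,c["cx"]],[0,f,c["cy"]],[0,0,1]])
    return cv2.projectPoints(np.array(P,float).reshape(-1,1,3),np.array(c["rvec"],float),t,K,np.array([c["k1"],0,0,0,0]))[0][:,0]
E
python3 - <<'E'
from h import *
import pickle
for n in("scene","top"):
    c=capture(n); pickle.dump(c,open(n+".pkl","wb")); cv2.imwrite(f"pics/{n}0.png",c["pixels"])
    f,R,t=cam(c); print(n,f,-R.T@t,c["k1"],R.round(2).tolist())
s=sense(); print(tip_reach, s)
E
```

```text
pics
scene 375.716232557513 [-0.11718247 -0.29476369  0.80332112] -0.026238143188036394 [[0.57, -0.82, 0.01], [-0.56, -0.39, -0.73], [0.6, 0.42, -0.68]]
top 475.43694025486764 [0.43137404 0.13551604 1.23817403] -0.04097357082906275 [[-0.02, -1.0, 0.01], [-1.0, 0.02, -0.05], [0.05, -0.01, -1.0]]
0.019 {'time_s': 0.1, 'joints': array([ 8.52341538e+01,  2.20869371e+01,  3.85087600e-01, -2.28650216e-02,
       -6.84093028e+01, -1.48154109e+01]), 'joint_velocities': array([ 0.08246207, -0.09519205,  0.24324554,  0.11683427, -0.04743261,
       -0.08700099]), 'effort': array([-2.19908616e-04, -3.91689563e+01,  1.87934858e+01,  4.23185885e+00,
        1.34503972e-02, -7.62709942e-05]), 'tcp_pos': array([0.20928442, 0.58831504, 0.208352  ]), 'ee_rot': array([[ 9.42117828e-01, -3.35281549e-01, -5.30964680e-04],
       [-3.35281941e-01, -9.42115917e-01, -1.90240697e-03],
       [ 1.37611679e-04,  1.97031439e-03, -9.99998049e-01]]), 'wrist_force': array([ 0.26295415, -0.23177862,  0.15107109]), 'moment': array([-0.02297555, -0.02019452,  0.03253614]), 'gripper_force': 0.0, 'gripper_width': 0.9982217397124965}
```

View pics/scene0.png

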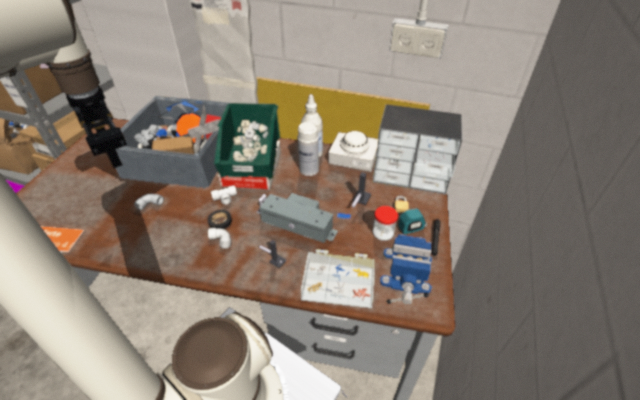

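View pics/top0.png

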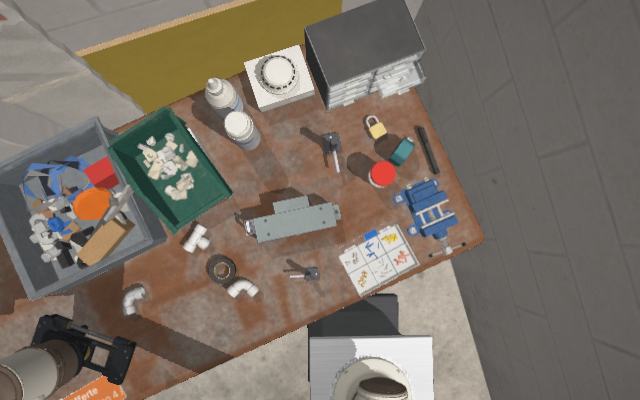

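The scene view shows the case at about (297,215) and two key-like items at (360,190) and (275,255). In the top view the case is at (295,222), with its hood at (291,205) and keeper at (250,228). The candidate keys there are at (332,145) and (310,272). I'll zoom in on these.

```bash
python3 - <<'E'
from h import *
import pickle
c=pickle.load(open("top.pkl","rb"))["pixels"]
s=pickle.load(open("scene.pkl","rb"))["pixels"]
a=cv2.resize(c[110:290,230:370],None,fx=3.3,fy=3.3,interpolation=cv2.INTER_CUBIC)
b=cv2.resize(s[170:270,250:380],(390,300),interpolation=cv2.INTER_CUBIC)
print(a.shape)
o=np.zeros((594,800,3),np.uint8); o[:594,:462]=a[:594,:462]; o[:260,465:800]=cv2.resize(b,(335,260))
cv2.imwrite("pics/crop1.png",o)
E
```

```text
(594, 462, 3)
```

View pics/crop1.png

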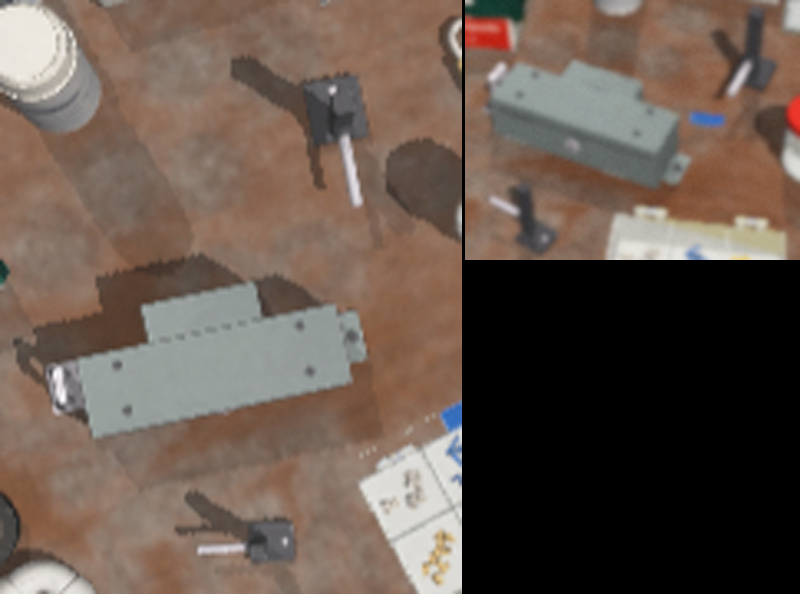

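The crop shows the larger key behind the case (peg light, post with a bright dot at crop (332,90), peg tip at (357,205)). The case top's corners are near (78,360), (95,437), (352,380) and (336,305), and the hood's outer edge runs (142,307)–(255,282). The crop covers top pixels from (230,110) at 3.3x.

```bash
python3 - <<'E'
from h import *
import pickle
c=pickle.load(open("top.pkl","rb")); im=c["pixels"]
full=lambda x,y:(230+(x+.5)/3.3-.5,110+(y+.5)/3.3-.5)
print("case px",im[225,295],im[206,290],"peg",im[160,336],im[165,337],"foot",im[146,328],"wood",im[180,330])
# case mask
b,g,r=[im[...,i].astype(int) for i in range(3)]
m=((g-r>8)&(g>90)).astype(np.uint8); m[:, :240]=0;m[:,345:]=0;m[:190]=0;m[255:]=0
m=cv2.morphologyEx(m,cv2.MORPH_CLOSE,np.ones((3,3)))
ct=max(cv2.findContours(m,0,cv2.CHAIN_APPROX_NONE)[0],key=cv2.contourArea)
print("contour",cv2.contourArea(ct),cv2.approxPolyDP(ct,2.5,True)[:,0].tolist())
# corners by eye -> fit yaw
px=[(78,360),(95,437),(352,380),(336,305),(142,307),(255,282)]
W=np.array([onz(c,*full(*p),0.060)[:2] for p in px])
M=np.array([(16,100),(-45,100),(-45,-100),(16,-100),(45,44),(45,-44)])/1000
def fit(M,W):
    mc,wc=M.mean(0),W.mean(0);H=(M-mc).T@(W-wc);a=np.arctan2(H[0,1]-H[1,0],H[0,0]+H[1,1])
    R=np.array([[np.cos(a),-np.sin(a)],[np.sin(a),np.cos(a)]]);t=wc-R@mc
    return a,t,(W-(M@R.T+t))*1000
a,t,e=fit(M,W);print("case yaw",np.degrees(a),t,e.round(1).tolist())
tip=onz(c,*full(357,205),0.038);root=onz(c,*full(343,140),0.038);top=onz(c,*full(332,88),0.108)
print("tip",tip,"root",root,"dot",top)
for p in [(305,85),(355,75),(369,133),(318,144)]: print("foot",onz(c,*full(*p),0.010))
d=top-tip;print(np.hypot(d[0],d[1]),np.degrees(np.arctan2(d[1],d[0])))
d=root-tip;print(np.degrees(np.arctan2(d[1],d[0])))
E
```

```text
case px [157 161 152] [151 153 145] peg [218 214 219] [217 213 217] foot [65 63 64] wood [100 113 136]
contour 482.5 [[320, 211], [316, 206], [312, 211], [305, 208], [303, 215], [295, 219], [292, 216], [289, 221], [284, 219], [284, 215], [281, 226], [274, 224], [274, 228], [266, 223], [261, 228], [263, 222], [260, 218], [260, 225], [254, 219], [257, 235], [262, 239], [265, 231], [273, 237], [271, 231], [279, 235], [282, 230], [292, 232], [292, 227], [300, 226], [303, 221], [314, 224], [309, 223], [306, 215], [315, 218]]
case yaw 11.40387894645981 [0.46454579 0.19333916] [[-0.3, -1.1], [1.6, -1.2], [1.6, 1.6], [-1.6, 0.6], [-0.7, -0.4], [-0.6, 0.6]]
tip [0.57642204 0.08083335 0.038     ] root [0.62696224 0.09069399 0.038     ] dot [0.65380613 0.10061994 0.108     ]
foot [0.67580892 0.1188961  0.01      ]
foot [0.68321527 0.07921463 0.01      ]
foot [0.63678623 0.06902327 0.01      ]
foot [0.62864421 0.1094257  0.01      ]
0.07987368481554845 14.342841970220471
11.039997397028282
```

```bash
python3 - <<'E'
from h import *
import pickle
c=pickle.load(open("top.pkl","rb"));s=pickle.load(open("scene.pkl","rb"))
for P in ([.643,.093,.108],[.643,.093,0],[.651,.098,.108]):
    u=proj(c,P)[0]; print(P,u,((u-[230,110]))*3.3,proj(s,P)[0])
g=cv2.cvtColor(c["pixels"],cv2.COLOR_BGR2GRAY); print(g[130:156,320:344])
g=cv2.cvtColor(s["pixels"],cv2.COLOR_BGR2GRAY); print(g[170:190,354:374])
o=np.hstack([cv2.resize(c["pixels"][125:180,310:350],None,fx=10,fy=10,interpolation=0),cv2.resize(s["pixels"][165:220,340:380],None,fx=10,fy=10,interpolation=0)])
cv2.imwrite("pics/crop2.png",o)
E
```

```text
[0.643, 0.093, 0.108] [333.51221414 140.72861598] [341.59030667 101.40443274] [361.96025692 173.74930383]
[0.643, 0.093, 0] [332.10501348 148.37819542] [336.94654449 126.64804488] [359.30155533 200.64490706]
[0.651, 0.098, 0.108] [331.36947029 137.45903688] [334.51925195  90.6148217 ] [361.88009023 171.70120368]
[[117 117 118 118 121 123 124 123 123 123 122 121 118 118 119 118 117 118
  121 120 121 120 117 114]
 [115 114 115 118 124 125 124 123 124 124 124 122 107 118 105 105 114 116
  118 119 119 118 116 118]
 [109 111 114 119 123 125 123 119 107 108 121 106  83 101  74  80 108 110
  110 118 117 117 119 122]
 [106 109 104 117 107 107 106  98  72  78 104  88  86  83  82  85  93  94
  101 119 117 117 121 121]
 [106  94  78  97  75  82  88  79  79  81  86  96  93  97  94  94  93  96
  105 122 121 122 122 123]
 [ 92  74  81  78  83  92 102  98  98  93  98 108  92  92  95  95  95  94
  105 120 124 124 125 124]
 [ 74  75  83  96  95  95 100 100  99 119 169 169  93  94  95  94  91  94
  100 106 125 124 123 123]
 [ 75  73  64  84  84  96  97  98 100 134 209 185  90  95  94  99  98  97
   94
[... 2841 characters left out ...]
 114 113
  116 121]
 [101 105 108 107  93  75  61  56  57  56  66  86 104 117 121 120 114 115
  113 117]
 [103 107 110 106  93  75  59  56  57  59  66  89 108 120 121 119 118 119
  115 112]
 [107 110 112 104  92  70  59  55  55  60  69  88 108 112 116 121 120 122
  119 115]
 [106 108 109 105  89  70  57  56  57  59  67  87 104 112 115 120 119 123
  122 121]
 [ 97 105 103 103  85  66  57  55  55  59  70  89 101 110 115 117 119 120
  125 121]
 [ 85  95 101  96  82  64  56  55  57  60  71  91 105 110 115 110 114 119
  121 122]
 [ 72  83  95  96  81  66  56  55  56  63  75  94 107 109 111 112 114 114
  121 120]
 [ 64  72  86  90  76  62  56  53  54  61  76  96 106 109 111 112 114 116
  119 117]]
```

View pics/crop2.png

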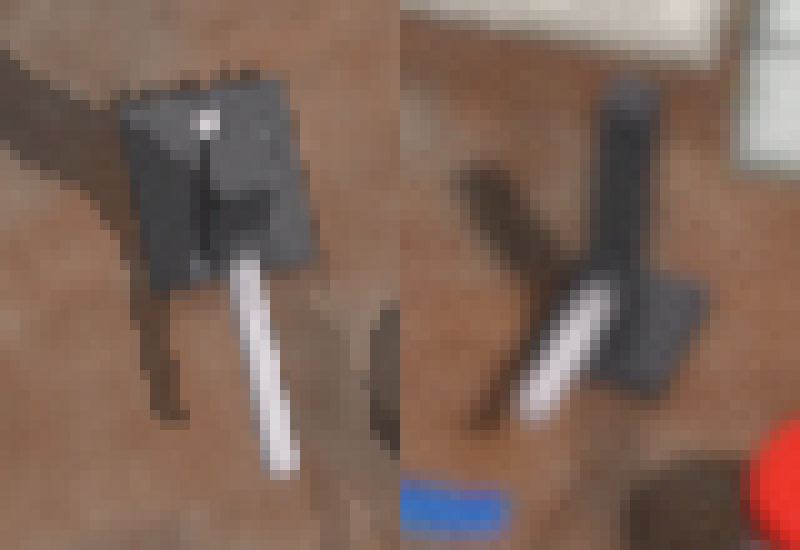

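The left half (top view) shows the post top centred near px (333.5,141), the peg running from (334,151) to (338,172), and the foot's outline; the right half (scene view) agrees. So the key's post axis is at about (0.643, 0.093), yaw about 11.3°, nearly parallel to the case.

```bash
cat >> h.py <<'E'
from scipy.spatial.transform import Rotation as Ro
CO=np.array([.4645,.1933]); CY=np.radians(11.4)
CR=np.array([[np.cos(CY),-np.sin(CY)],[np.sin(CY),np.cos(CY)]])
def incase(p): return CR.T@(np.array(p)[:2]-CO)
def ocase(q): return CR@np.array(q)+CO
def go(pos,yaw=None):
    s=sense(); R=np.array(s["ee_rot"]); p=np.array(s["tcp_pos"])
    if yaw is None: rv=np.zeros(3)
    else:
        y=np.radians(yaw); T=np.array([[np.cos(y),np.sin(y),0],[np.sin(y),-np.cos(y),0],[0,0,-1]])
        rv=Ro.from_matrix(R.T@T).as_rotvec()
    print("row",rv.round(4),(R.T@(np.array(pos)-p)*100).round(2))
def st():
    s=sense(); R=s["ee_rot"]
    print("t",round(s["time_s"],2),"tcp",np.round(s["tcp_pos"],4),"case mm",(incase(s["tcp_pos"])*1000).round(1),"yaw",round(np.degrees(np.arctan2(R[1,0],R[0,0])),2),"F",np.round(s["wrist_force"],1),"M",np.round(s["moment"],2),"w",round(s["gripper_width"]*87,1),"g",round(s["gripper_force"],1))
E
python3 - <<'E'
from h import *
import pickle
c=pickle.load(open("top.pkl","rb"))
print("cab",onz(c,330,107,0),onz(c,425,80,0),"can",onz(c,240,124,.17),"bottle",onz(c,216,88,.25),"jar",onz(c,382,173,.08),"bin",onz(c,230,190,.1))
go([.643,.093,.23],11.3)
print(sense()["ee_rot"])
E
```

```text
cab [0.75332036 0.0965748  0.        ] [ 0.82310996 -0.15753674  0.        ] can [0.6731689 0.3071104 0.17     ] bottle [0.73307473 0.34470112 0.25      ] jar [ 0.566683   -0.02553653  0.08      ] bin [0.52908856 0.34342295 0.1       ]
row [ 2.000e-03  4.000e-04 -5.391e-01] [57.47 32.13 -2.09]
[[ 9.42117828e-01 -3.35281549e-01 -5.30964680e-04]
 [-3.35281941e-01 -9.42115917e-01 -1.90240697e-03]
 [ 1.37611679e-04  1.97031439e-03 -9.99998049e-01]]
```

Emit:
arm_command([
  [0, 0, -0.1, 2, 1, -3, -1],
  [0, 0, -0.2, 5, 3, -5, -1],
  [0, 0, -0.54, 57.5, 32.1, -3, -1],
  [0, 0, -0.54, 57.5, 32.1, -3, -1],
  [0, 0, -0.54, 57.5, 32.1, -3, -1],
  [0, 0, -0.54, 57.5, 32.1, -3, -1],
  [0, 0, -0.54, 57.5, 32.1, -3, -1],
  [0, 0, -0.54, 57.5, 32.1, -3, -1],
])

```text
time_s: 0.77
tcp_pos: [0.4119, 0.3552, 0.2508]
ee_rot: [[0.98, 0.197, -0.0], [0.197, -0.98, -0.0], [-0.001, 0.0, -1.0]]
wrist_force: [0.8, 0.3, 0.3]
gripper_width: 1.0
gripper_force: 0.0
```

```bash
python3 -c "
from h import *
st(); go([.643,.093,.20],11.3)"
```

```text
t 0.77 tcp [0.4119 0.3552 0.2508] case mm [-19.5 169.1] yaw 11.38 F [0.8 0.3 0.3] M [ 0.05 -0.11  0.03] w 87.0 g 0.0
row [0.0002 0.0005 0.0014] [17.48 30.26  5.08]
```

Emit:
arm_command([
  [0, 0, 0, 17.5, 30.3, 0, -1],
  [0, 0, 0, 17.5, 30.3, 0, -1],
  [0, 0, 0, 17.5, 30.3, 0, -1],
  [0, 0, 0, 17.5, 30.3, 0, -1],
  [0, 0, 0, 17.5, 30.3, 0, -1],
  [0, 0, 0, 17.5, 30.3, 0, -1],
  [0, 0, 0, 17.5, 30.3, 5, -1],
  [0, 0, 0, 17.5, 30.3, 6, -1],
])

```text
time_s: 1.43
tcp_pos: [0.6264, 0.1137, 0.2107]
ee_rot: [[0.981, 0.196, 0.004], [0.196, -0.981, 0.001], [0.004, -0.001, -1.0]]
wrist_force: [0.5, -0.0, 0.4]
gripper_width: 1.001
gripper_force: 0.0
```

```bash
python3 - <<'E'
from h import *
st(); go([.643,.093,.095],11.3)
c=capture("top"); s=capture("scene")
a=cv2.resize(c["pixels"][100:210,280:400],(480,440),interpolation=cv2.INTER_CUBIC);b=cv2.resize(s["pixels"][120:240,310:390],(293,440),interpolation=cv2.INTER_CUBIC)
cv2.imwrite("pics/c3.png",np.hstack([a,b]))
E
```

```text
t 1.43 tcp [0.6264 0.1137 0.2107] case mm [ 143. -110.] yaw 11.32 F [ 0.5 -0.   0.4] M [ 0.04 -0.07  0.07] w 87.1 g 0.0
row [-0.0006 -0.0045  0.0003] [ 1.17  2.36 11.57]
```

View pics/c3.png

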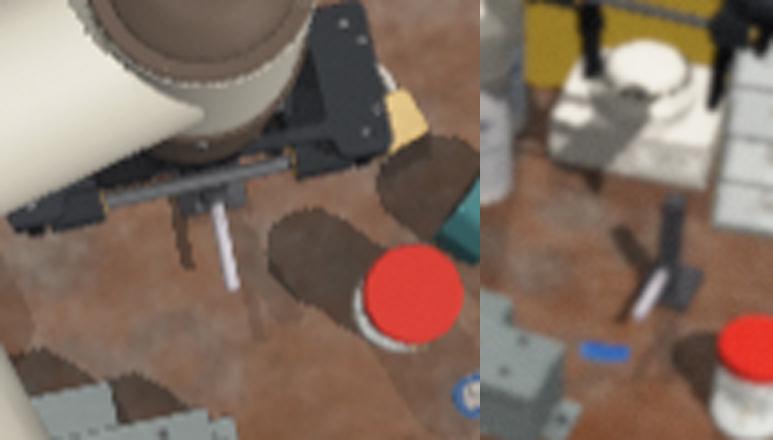

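The picture shows the open gripper above the key, the key still standing with its peg at crop (225,245), and the fingers straddling it. I'll settle, then read.

Emit:
arm_command([
  [0, 0, 0, 0, 0, 2, -1],
  [0, 0, 0, 0, 0, 2, -1],
  [0, 0, 0, 0, 0, 2, -1],
  [0, 0, 0, 0, 0, 2, -1],
])

```text
time_s: 1.87
tcp_pos: [0.6242, 0.116, 0.1903]
ee_rot: [[0.98, 0.198, 0.001], [0.198, -0.98, -0.0], [0.001, 0.0, -1.0]]
wrist_force: [-0.4, 0.2, 0.5]
gripper_width: 1.001
gripper_force: 0.0
```

```bash
python3 -c "
from h import *
st(); go([.643,.093,.092],11.3)"
```

```text
t 1.87 tcp [0.6242 0.116  0.1903] case mm [ 141.2 -107.3] yaw 11.42 F [-0.4  0.2  0.5] M [-0.06 -0.03  0.02] w 87.1 g 0.0
row [ 0.0003 -0.0009  0.0021] [1.38 2.62 9.84]
```

Emit:
arm_command([
  [0, 0, 0, 1.4, 2.6, 1, -1],
  [0, 0, 0, 1.4, 2.6, 3, -1],
  [0, 0, 0, 1.4, 2.6, 6, -1],
  [0, 0, 0, 1.4, 2.6, 9, -1],
  [0, 0, 0, 1.4, 2.6, 9.8, -1],
  [0, 0, 0, 1.4, 2.6, 9.8, -1],
  [0, 0, 0, 1.4, 2.6, 9.8, -1],
  [0, 0, 0, 1.4, 2.6, 9.8, -1],
])

```text
time_s: 2.53
tcp_pos: [0.6447, 0.0935, 0.0943]
ee_rot: [[0.98, 0.198, 0.005], [0.198, -0.98, 0.001], [0.005, -0.0, -1.0]]
wrist_force: [0.2, 0.1, 0.7]
gripper_width: 1.001
gripper_force: 0.0
```

```bash
python3 - <<'E'
from h import *
st(); go([.643,.093,.092],11.3)
c=capture("top"); s=capture("scene")
a=cv2.resize(c["pixels"][120:200,300:380],(440,440),interpolation=cv2.INTER_CUBIC);b=cv2.resize(s["pixels"][140:220,330:390],(330,440),interpolation=cv2.INTER_CUBIC)
cv2.imwrite("pics/c4.png",np.hstack([a,b]))
E
```

```text
t 2.53 tcp [0.6447 0.0935 0.0943] case mm [ 156.9 -133.5] yaw 11.42 F [0.2 0.1 0.7] M [ 0.   -0.03 -0.01] w 87.1 g 0.0
row [-0.     -0.0049  0.0022] [-0.17  0.01  0.23]
```

View pics/c4.png

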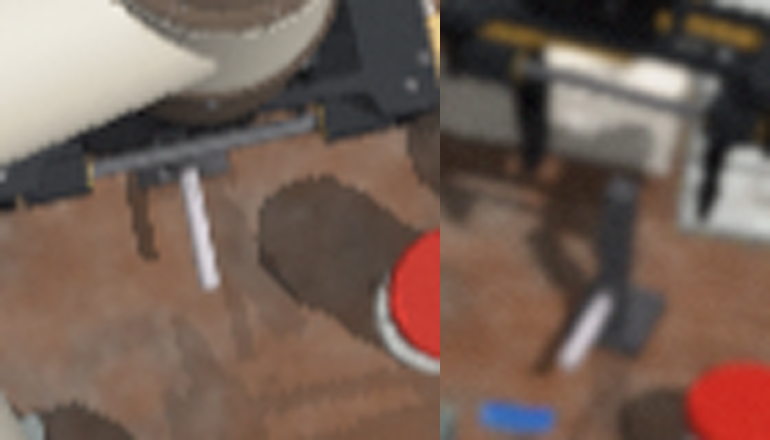

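The crop shows the open fingers either side of the post (fingertips near (525,165) and (705,215), post top near (620,180)). I'll check by projection that the fingers are low enough.

```bash
python3 - <<'E'
from h import *
s=capture("scene"); st()
S=sense(); R=np.array(S["ee_rot"]);p=np.array(S["tcp_pos"])
for d in (-.05,.05):
    q=p+R@[0,d,tip_reach]; print(q.round(3),(proj(s,q)[0]-[330,140])*5.5+[440,0])
print((proj(s,[.643,.093,.108])[0]-[330,140])*5.5+[440,0])
g=cv2.cvtColor(s["pixels"],cv2.COLOR_BGR2GRAY)
cv2.imwrite("pics/c5.png",cv2.resize(s["pixels"][145:205,335:390],None,fx=9,fy=9,interpolation=cv2.INTER_CUBIC))
E
```

```text
t 2.68 tcp [0.644  0.0932 0.0936] case mm [ 156.2 -133.6] yaw 11.38 F [-0.6 -0.2 -0.1] M [-0.05  0.01 -0.01] w 87.1 g 0.0
[0.634 0.142 0.075] [525.37493504 207.95671854]
[0.654 0.044 0.075] [700.38436215 257.11962351]
[615.78141307 185.62117108]
```

View pics/c5.png

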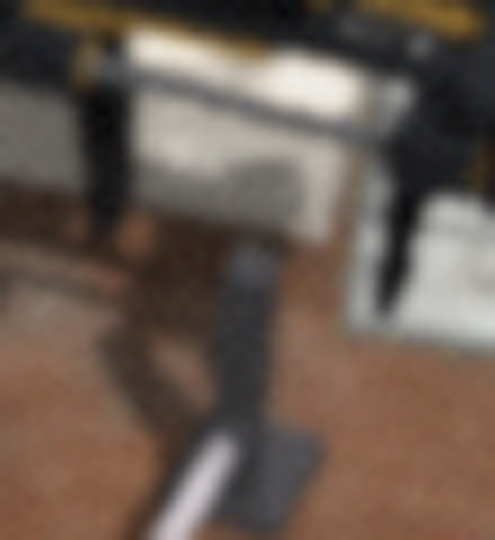

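The fingers look a bit higher than expected, so I'll go 12 mm lower (the gripper body still clears the post top) and close.

Emit:
arm_command([
  [0, 0, 0, -0.1, 0, 1.2, -1],
  [0, 0, 0, -0.1, 0, 1.2, -1],
  [0, 0, 0, -0.1, 0, 1.2, 0.5],
  [0, 0, 0, -0.1, 0, 1.2, 1],
  [0, 0, 0, -0.1, 0, 1.2, 1],
  [0, 0, 0, -0.1, 0, 1.2, 1],
  [0, 0, 0, -0.1, 0, 1.2, 1],
  [0, 0, 0, -0.1, 0, 1.2, 1],
])

```text
time_s: 3.35
tcp_pos: [0.6421, 0.0925, 0.0797]
ee_rot: [[0.98, 0.197, 0.0], [0.197, -0.98, 0.0], [0.0, -0.0, -1.0]]
wrist_force: [0.4, 0.4, 0.6]
gripper_width: 0.631
gripper_force: 0.0
```

Emit:
arm_command([
  [0, 0, 0, 0, 0, 0, 1],
  [0, 0, 0, 0, 0, 0, 1],
  [0, 0, 0, 0, 0, 0, 1],
  [0, 0, 0, 0, 0, 0, 1],
  [0, 0, 0, 0, 0, 0, 1],
  [0, 0, 0, 0, 0, 0, 1],
])

```text
time_s: 3.85
tcp_pos: [0.642, 0.0923, 0.0795]
ee_rot: [[0.98, 0.197, -0.0], [0.197, -0.98, -0.0], [-0.0, 0.0, -1.0]]
wrist_force: [1.1, -1.2, -2.5]
gripper_width: 0.182
gripper_force: 30.0
```

```bash
python3 -c "
from h import *
st()"
```

```text
t 3.85 tcp [0.642  0.0923 0.0795] case mm [ 154.  -134.1] yaw 11.36 F [ 1.1 -1.2 -2.5] M [-0.31 -0.3  -0.05] w 15.9 g 30.0
```

Gripped at 15.9 mm. I'll lift 3 mm and carry to the right-hand side of the hood mouth.

Emit:
arm_command([
  [0, 0, 0, 0, 0, -0.1, 1],
  [0, 0, 0, 0, 0, -0.2, 1],
  [0, 0, 0, 0, 0, -0.3, 1],
  [0, 0, 0, 0, -1, -0.3, 1],
  [0, 0, 0, -0.5, -3, -0.3, 1],
  [0, 0, 0, -1, -5, -0.3, 1],
  [0, 0, 0, -1.5, -7, -0.3, 1],
  [0, 0, 0, -2.2, -9, -0.3, 1],
])

```text
time_s: 4.52
tcp_pos: [0.6021, 0.1777, 0.0821]
ee_rot: [[0.98, 0.197, -0.0], [0.197, -0.98, 0.0], [-0.0, -0.0, -1.0]]
wrist_force: [0.3, -0.6, -4.3]
gripper_width: 0.18
gripper_force: 30.0
```

Emit:
arm_command([
  [0, 0, 0, -0.3, -0.6, 0, 1],
  [0, 0, 0, -0.6, -1.1, 0, 1],
  [0, 0, 0, -0.6, -1.1, 0, 1],
  [0, 0, 0, -0.6, -1.1, 0, 1],
  [0, 0, 0, -0.6, -1.1, 0, 1],
  [0, 0, 0, -0.6, -1.1, 0, 1],
])

```text
time_s: 5.02
tcp_pos: [0.595, 0.1852, 0.0824]
ee_rot: [[0.981, 0.196, -0.0], [0.196, -0.981, -0.0], [-0.0, 0.0, -1.0]]
wrist_force: [-0.5, -0.5, -4.9]
gripper_width: 0.181
gripper_force: 30.0
```

```bash
python3 - <<'E'
from h import *
st()
c=capture("top"); s=capture("scene")
a=cv2.resize(c["pixels"][130:240,240:350],(440,440),interpolation=cv2.INTER_CUBIC);b=cv2.resize(s["pixels"][150:250,260:350],(396,440),interpolation=cv2.INTER_CUBIC)
cv2.imwrite("pics/c6.png",np.hstack([a,b])[:,:800])
E
```

```text
t 5.02 tcp [0.595  0.1852 0.0824] case mm [126.3 -33.7] yaw 11.29 F [-0.5 -0.5 -4.9] M [-0.07  0.04 -0.02] w 15.7 g 30.0
```

View pics/c6.png

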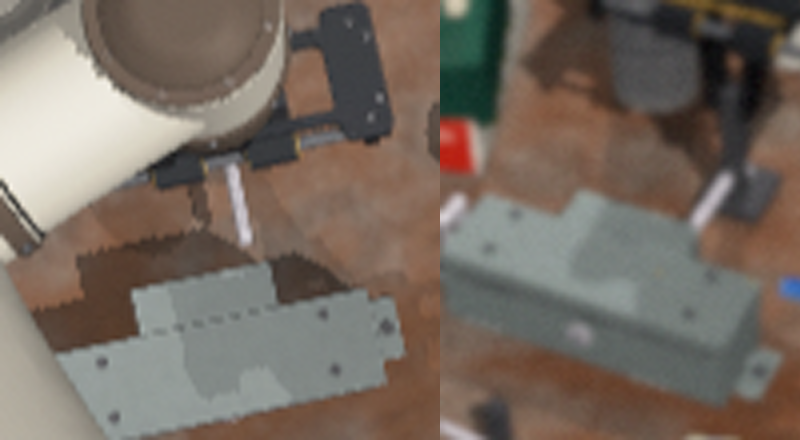

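The picture shows the key held upright, with its peg tip at crop (247,243), just in front of the hood's right end (hood corner at crop (270,262)).

```bash
python3 - <<'E'
from h import *
c=capture("top"); im=c["pixels"].astype(int)
sub=im[165:198,292:308]; m=(sub.min(2)>165); ys,xs=np.nonzero(m)
for y in range(33):
    x=xs[ys==y]
    if len(x): print(y+165,x.min()+292,x.max()+292)
f=lambda u,v,z:(incase(onz(c,u,v,z))*1000).round(1)
print("tip",f(301.5,190.5,.041),"root",f(298.3,172,.041),"hoodR",f(240+270/4,130+262/4,.06),"hoodL",f(240+133/4,130+291/4,.06)); st()
E
```

```text
172 297 298
173 297 299
174 297 299
175 297 299
176 298 299
177 298 299
178 298 300
179 298 300
180 298 300
181 299 300
182 299 300
183 299 301
184 299 301
185 299 301
186 300 301
187 300 301
188 300 302
189 300 302
190 301 301
tip [ 60.3 -32.3] root [107.9 -34.3] hoodR [ 43.3 -44.5] hoodL [43.8 42.4]
t 5.17 tcp [0.5949 0.1854 0.0824] case mm [126.2 -33.5] yaw 11.3 F [-0.5  0.7 -4.2] M [-0.1  -0.06  0.01] w 15.6 g 30.0
```

Emit:
arm_command([
  [0, 0, 0, -0.6, -0.1, 0, 1],
  [0, 0, 0, -1.4, -0.1, 0, 1],
  [0, 0, 0, -2.2, -0.1, 0, 1],
  [0, 0, 0, -3, -0.1, 0, 1],
  [0, 0, 0, -3.6, -0.1, 0, 1],
  [0, 0, 0, -4, -0.1, 0, 1],
  [0, 0, 0, -4.2, -0.1, 0, 1],
  [0, 0, 0, -4.2, -0.1, 0, 1],
])

```text
time_s: 5.83
tcp_pos: [0.5528, 0.1787, 0.0827]
ee_rot: [[0.98, 0.197, 0.0], [0.197, -0.98, 0.0], [0.0, -0.0, -1.0]]
wrist_force: [-0.9, -0.2, -5.3]
gripper_width: 0.181
gripper_force: 30.0
```

Emit:
arm_command([
  [0, 0, 0, -0.1, 0, 0, 1],
  [0, 0, 0, -0.2, 0, 0, 1],
  [0, 0, 0, -0.3, 0, 0, 1],
  [0, 0, 0, -0.4, 0, 0, 1],
  [0, 0, 0, -0.4, 0, 0, 1],
  [0, 0, 0, -0.4, 0, 0, 1],
])

```text
time_s: 6.33
tcp_pos: [0.5494, 0.1779, 0.0824]
ee_rot: [[0.98, 0.197, 0.0], [0.197, -0.98, -0.0], [0.0, 0.0, -1.0]]
wrist_force: [-0.1, 1.1, -4.7]
gripper_width: 0.18
gripper_force: 30.0
```

```bash
cat >> h.py <<'E'
def fs():
    F=np.array(sense()["wrist_force"]); print("Fcase",(CR.T@F[:2]).round(2),F[2].round(1)); st()
E
python3 -c "
from h import *
fs()"
```

```text
Fcase [0.12 1.06] -4.7
t 6.33 tcp [0.5494 0.1779 0.0824] case mm [ 80.1 -31.9] yaw 11.36 F [-0.1  1.1 -4.7] M [-0.02 -0.05  0.  ] w 15.6 g 30.0
```

Emit:
arm_command([
  [0, 0, 0, -0.1, 0, 0, 1],
  [0, 0, 0, -0.2, 0, 0, 1],
  [0, 0, 0, -0.3, 0, 0, 1],
  [0, 0, 0, -0.4, 0, 0, 1],
  [0, 0, 0, -0.5, 0, 0, 1],
  [0, 0, 0, -0.5, 0, 0, 1],
  [0, 0, 0, -0.5, 0, 0, 1],
])

```text
time_s: 6.92
tcp_pos: [0.545, 0.1772, 0.0828]
ee_rot: [[0.98, 0.197, 0.002], [0.197, -0.98, 0.001], [0.002, -0.0, -1.0]]
wrist_force: [2.2, -0.8, -4.2]
gripper_width: 0.179
gripper_force: 30.0
```

```bash
python3 -c "
from h import *
fs()"
```

```text
Fcase [ 1.97 -1.24] -4.2
t 6.92 tcp [0.545  0.1772 0.0828] case mm [ 75.8 -31.7] yaw 11.37 F [ 2.2 -0.8 -4.2] M [-0.03 -0.64  0.03] w 15.5 g 30.0
```

Contact is felt (about 2 N, My −0.64). I'll press 1 mm more and slide toward +y.

Emit:
arm_command([
  [0, 0, 0, -0.1, 0, 0, 1],
  [0, 0, 0, -0.1, -0.1, 0, 1],
  [0, 0, 0, -0.1, -0.2, 0, 1],
  [0, 0, 0, -0.1, -0.3, 0, 1],
  [0, 0, 0, -0.1, -0.4, 0, 1],
  [0, 0, 0, -0.1, -0.5, 0, 1],
  [0, 0, 0, -0.1, -0.6, 0, 1],
  [0, 0, 0, -0.1, -0.7, 0, 1],
])

```text
time_s: 7.58
tcp_pos: [0.5421, 0.1837, 0.0824]
ee_rot: [[0.98, 0.197, 0.0], [0.197, -0.98, -0.0], [0.0, 0.0, -1.0]]
wrist_force: [2.6, -1.6, -5.3]
gripper_width: 0.182
gripper_force: 30.0
```

```bash
python3 -c "
from h import *
fs()"
```

```text
Fcase [ 2.21 -2.1 ] -5.3
t 7.58 tcp [0.5421 0.1837 0.0824] case mm [ 74.1 -24.8] yaw 11.36 F [ 2.6 -1.6 -5.3] M [-0.29 -1.04  0.11] w 15.8 g 30.0
```

Emit:
arm_command([
  [0, 0, 0, 0, -0.1, 0, 1],
  [0, 0, 0, 0, -0.2, 0, 1],
  [0, 0, 0, 0, -0.3, 0, 1],
  [0, 0, 0, 0, -0.4, 0, 1],
  [0, 0, 0, 0, -0.5, 0, 1],
  [0, 0, 0, 0, -0.6, 0, 1],
])

```text
time_s: 8.08
tcp_pos: [0.5409, 0.1896, 0.0825]
ee_rot: [[0.98, 0.197, 0.0], [0.197, -0.98, -0.0], [0.0, 0.0, -1.0]]
wrist_force: [2.3, -1.2, -5.2]
gripper_width: 0.179
gripper_force: 30.0
```

```bash
python3 -c "
from h import *
fs()"
```

```text
Fcase [ 1.99 -1.64] -5.2
t 8.08 tcp [0.5409 0.1896 0.0825] case mm [ 74.1 -18.8] yaw 11.36 F [ 2.3 -1.2 -5.2] M [-0.36 -0.98  0.07] w 15.6 g 30.0
```

Emit:
arm_command([
  [0, 0, 0, 0, -0.1, 0, 1],
  [0, 0, 0, 0, -0.2, 0, 1],
  [0, 0, 0, 0, -0.3, 0, 1],
  [0, 0, 0, 0, -0.4, 0, 1],
  [0, 0, 0, 0, -0.5, 0, 1],
  [0, 0, 0, 0, -0.6, 0, 1],
])

```text
time_s: 8.58
tcp_pos: [0.5396, 0.1954, 0.0824]
ee_rot: [[0.98, 0.197, -0.0], [0.197, -0.98, -0.0], [-0.0, 0.0, -1.0]]
wrist_force: [2.0, -0.2, -4.1]
gripper_width: 0.175
gripper_force: 30.0
```

```bash
python3 -c "
from h import *
fs()"
```

```text
Fcase [ 1.9  -0.57] -4.1
t 8.58 tcp [0.5396 0.1954 0.0824] case mm [ 74.1 -12.8] yaw 11.36 F [ 2.  -0.2 -4.1] M [-0.31 -0.98  0.07] w 15.2 g 30.0
```

Emit:
arm_command([
  [0, 0, 0, 0, -0.1, 0, 1],
  [0, 0, 0, 0, -0.2, 0, 1],
  [0, 0, 0, 0, -0.3, 0, 1],
  [0, 0, 0, 0, -0.4, 0, 1],
  [0, 0, 0, 0, -0.5, 0, 1],
  [0, 0, 0, 0, -0.6, 0, 1],
])

```text
time_s: 9.08
tcp_pos: [0.5379, 0.2012, 0.0822]
ee_rot: [[0.98, 0.197, -0.001], [0.197, -0.98, -0.0], [-0.001, 0.0, -1.0]]
wrist_force: [-0.3, -0.2, -4.0]
gripper_width: 0.177
gripper_force: 30.0
```

```bash
python3 -c "
from h import *
fs()"
```

```text
Fcase [-0.34 -0.17] -4.0
t 9.08 tcp [0.5379 0.2012 0.0822] case mm [73.5 -6.8] yaw 11.35 F [-0.3 -0.2 -4. ] M [-0.16  0.01  0.03] w 15.4 g 30.0
```

The force has dropped to zero: the peg is in the slot. I'll push in.

Emit:
arm_command([
  [0, 0, 0, -0.1, 0, 0, 1],
  [0, 0, 0, -0.25, 0, 0, 1],
  [0, 0, 0, -0.4, 0, 0, 1],
  [0, 0, 0, -0.5, 0, 0, 1],
  [0, 0, 0, -0.5, 0, 0, 1],
])

```text
time_s: 9.5
tcp_pos: [0.5332, 0.2001, 0.0825]
ee_rot: [[0.98, 0.197, -0.0], [0.197, -0.98, -0.0], [-0.0, -0.0, -1.0]]
wrist_force: [0.0, 0.2, -4.4]
gripper_width: 0.181
gripper_force: 30.0
```

```bash
python3 -c "
from h import *
fs()"
```

```text
Fcase [0.05 0.19] -4.4
t 9.5 tcp [0.5332 0.2001 0.0825] case mm [68.7 -6.9] yaw 11.35 F [ 0.   0.2 -4.4] M [-0.05  0.03 -0.02] w 15.8 g 30.0
```

Emit:
arm_command([
  [0, 0, 0, -0.15, 0, 0, 1],
  [0, 0, 0, -0.3, 0, 0, 1],
  [0, 0, 0, -0.45, 0, 0, 1],
  [0, 0, 0, -0.6, 0, 0, 1],
  [0, 0, 0, -0.75, 0, 0, 1],
  [0, 0, 0, -0.85, 0, 0, 1],
  [0, 0, 0, -0.85, 0, 0, 1],
  [0, 0, 0, -0.85, 0, 0, 1],
])

```text
time_s: 10.17
tcp_pos: [0.5253, 0.1986, 0.0825]
ee_rot: [[0.98, 0.197, 0.0], [0.197, -0.98, 0.0], [0.0, -0.0, -1.0]]
wrist_force: [1.1, -0.5, -3.7]
gripper_width: 0.179
gripper_force: 30.0
```

Emit:
arm_command([
  [0, 0, 0, 0, 0, 0, 1],
  [0, 0, 0, 0, 0, 0, 1],
  [0, 0, 0, 0, 0, 0, 1],
])

```text
time_s: 10.42
tcp_pos: [0.5254, 0.1986, 0.0824]
ee_rot: [[0.98, 0.197, 0.0], [0.197, -0.98, 0.0], [0.0, 0.0, -1.0]]
wrist_force: [-0.5, -0.4, -4.6]
gripper_width: 0.179
gripper_force: 30.0
```

```bash
python3 -c "
from h import *
fs()"
```

```text
Fcase [-0.6  -0.24] -4.6
t 10.42 tcp [0.5254 0.1986 0.0824] case mm [60.7 -6.8] yaw 11.36 F [-0.5 -0.4 -4.6] M [ 0.02 -0.03 -0.02] w 15.6 g 30.0
```

Peg well in, about 17 mm. Now I'll slide toward +y.

Emit:
arm_command([
  [0, 0, 0, 0, -0.1, 0, 1],
  [0, 0, 0, 0, -0.2, 0, 1],
  [0, 0, 0, 0, -0.3, 0, 1],
  [0, 0, 0, 0, -0.4, 0, 1],
  [0, 0, 0, 0, -0.5, 0, 1],
  [0, 0, 0, 0, -0.6, 0, 1],
  [0, 0, 0, 0, -0.7, 0, 1],
  [0, 0, 0, 0, -0.8, 0, 1],
])

```text
time_s: 11.08
tcp_pos: [0.524, 0.2047, 0.0827]
ee_rot: [[0.98, 0.199, -0.0], [0.199, -0.98, -0.004], [-0.001, 0.003, -1.0]]
wrist_force: [2.7, -6.5, -2.5]
gripper_width: 0.18
gripper_force: 30.2
```

```bash
python3 -c "
from h import *
fs()"
```

```text
Fcase [ 1.33 -6.92] -2.5
t 11.08 tcp [0.524  0.2047 0.0827] case mm [60.5 -0.6] yaw 11.46 F [ 2.7 -6.5 -2.5] M [-2.6  -1.08  0.38] w 15.7 g 30.2
```

Emit:
arm_command([
  [0, 0, 0, 0, -0.1, 0, 1],
  [0, 0, 0, 0, -0.2, 0, 1],
  [0, 0, 0, 0, -0.3, 0, 1],
  [0, 0, 0, 0, -0.4, 0, 1],
  [0, 0, 0, 0, -0.5, 0, 1],
  [0, 0, 0, 0, -0.6, 0, 1],
  [0, 0, 0, 0, -0.7, 0, 1],
  [0, 0, 0, 0, -0.8, 0, 1],
])

```text
time_s: 11.75
tcp_pos: [0.5223, 0.2121, 0.0827]
ee_rot: [[0.98, 0.199, -0.001], [0.199, -0.98, -0.004], [-0.001, 0.004, -1.0]]
wrist_force: [3.8, -7.5, -2.7]
gripper_width: 0.186
gripper_force: 30.4
```

```bash
python3 - <<'E'
from h import *
fs()
c=capture("top"); s=capture("scene")
a=cv2.resize(c["pixels"][150:240,235:335],(489,440),interpolation=cv2.INTER_CUBIC);b=cv2.resize(s["pixels"][140:240,255:325],(308,440),interpolation=cv2.INTER_CUBIC)
cv2.imwrite("pics/c7.png",np.hstack([a,b])[:,:800])
E
```

```text
Fcase [ 2.25 -8.07] -2.7
t 11.75 tcp [0.5223 0.2121 0.0827] case mm [60.4  7. ] yaw 11.47 F [ 3.8 -7.5 -2.7] M [-2.87 -1.08  0.47] w 16.1 g 30.4
```

View pics/c7.png

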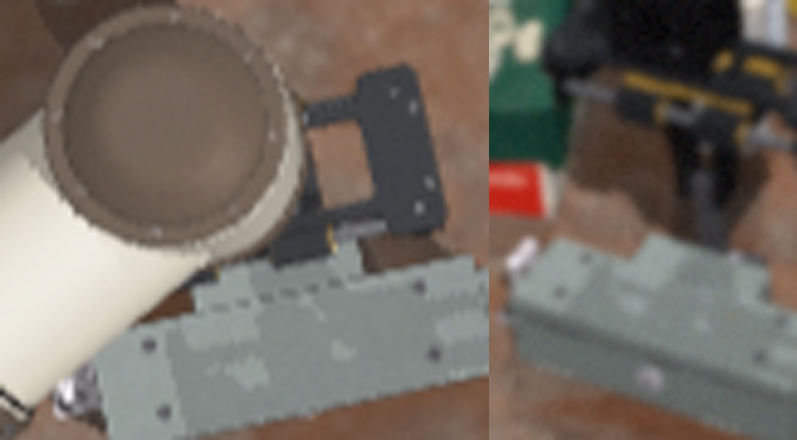

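The view shows the bolt end at the keeper (crop (70,395)), and the steady 8 N reads as the bar sliding. I'll continue.

Emit:
arm_command([
  [0, 0, 0, 0, -0.1, 0, 1],
  [0, 0, 0, 0, -0.2, 0, 1],
  [0, 0, 0, 0, -0.3, 0, 1],
  [0, 0, 0, 0, -0.4, 0, 1],
  [0, 0, 0, 0, -0.5, 0, 1],
  [0, 0, 0, 0, -0.6, 0, 1],
  [0, 0, 0, 0, -0.7, 0, 1],
])

```text
time_s: 12.43
tcp_pos: [0.521, 0.2189, 0.0828]
ee_rot: [[0.98, 0.199, -0.001], [0.199, -0.98, -0.004], [-0.001, 0.004, -1.0]]
wrist_force: [4.0, -7.9, -2.4]
gripper_width: 0.183
gripper_force: 30.4
```

```bash
python3 - <<'E'
from h import *
fs()
E
```

```text
Fcase [ 2.32 -8.53] -2.4
t 12.43 tcp [0.521  0.2189 0.0828] case mm [60.5 14. ] yaw 11.47 F [ 4.  -7.9 -2.4] M [-2.84 -1.09  0.45] w 15.9 g 30.4
```

Emit:
arm_command([
  [0, 0, 0, 0, -0.05, 0, 1],
  [0, 0, 0, 0, -0.1, 0, 1],
  [0, 0, 0, 0, -0.15, 0, 1],
  [0, 0, 0, 0, -0.2, 0, 1],
])

```text
time_s: 12.77
tcp_pos: [0.5206, 0.2209, 0.0828]
ee_rot: [[0.98, 0.199, -0.001], [0.199, -0.98, -0.004], [-0.001, 0.004, -1.0]]
wrist_force: [3.5, -7.8, -2.4]
gripper_width: 0.186
gripper_force: 30.4
```

```bash
python3 - <<'E'
from h import *
fs()
c=capture("top")
b=c["pixels"][205:245,235:270]; np.save("b1.npy",b)
E
```

```text
Fcase [ 1.92 -8.39] -2.4
t 12.77 tcp [0.5206 0.2209 0.0828] case mm [60.4 16. ] yaw 11.47 F [ 3.5 -7.8 -2.4] M [-2.81 -1.12  0.41] w 16.2 g 30.4
```

Emit:
arm_command([
  [0, 0, 0, 0, -0.05, 0, 1],
  [0, 0, 0, 0, -0.1, 0, 1],
  [0, 0, 0, 0, -0.15, 0, 1],
  [0, 0, 0, 0, -0.2, 0, 1],
])

```text
time_s: 13.15
tcp_pos: [0.5202, 0.2229, 0.0828]
ee_rot: [[0.98, 0.199, -0.001], [0.199, -0.98, -0.004], [-0.001, 0.004, -1.0]]
wrist_force: [4.3, -7.1, -2.1]
gripper_width: 0.192
gripper_force: 30.4
```

```bash
python3 - <<'E'
from h import *
fs()
import pickle
c=capture("top"); c0=pickle.load(open("top.pkl","rb"))
a=cv2.resize(c0["pixels"][212:242,240:275],(385,330),interpolation=cv2.INTER_CUBIC)
b=cv2.resize(c["pixels"][212:242,240:275],(385,330),interpolation=cv2.INTER_CUBIC)
cv2.imwrite("pics/c8.png",np.hstack([a,b]))
for y in (100,113,120,125): print(y,(proj(c,[*ocase([-.0,y/1000]),.038])[0]-[240,212])*11)
E
```

```text
Fcase [ 2.78 -7.84] -2.1
t 13.15 tcp [0.5202 0.2229 0.0828] case mm [60.4 18. ] yaw 11.47 F [ 4.3 -7.1 -2.1] M [-2.82 -1.08  0.47] w 16.7 g 30.4
100 [168.89655793 143.44097784]
113 [113.4654888  155.53690028]
120 [ 83.61861801 162.0496935 ]
125 [ 62.29987943 166.7014784 ]
```

View pics/c8.png

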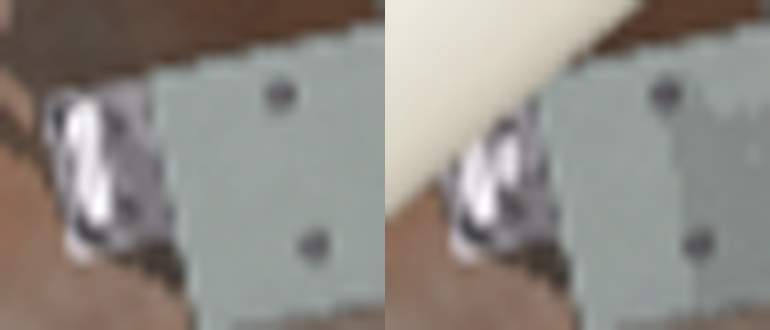

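The last picture shows the bolt bright in the gap at crop (510,150), at the keeper, with nothing yet visible beyond it. I'll go on in small steps until the force rises at the stop.

Emit:
arm_command([
  [0, 0, 0, 0, -0.05, 0, 1],
  [0, 0, 0, 0, -0.1, 0, 1],
  [0, 0, 0, 0, -0.15, 0, 1],
  [0, 0, 0, 0, -0.2, 0, 1],
])

```text
time_s: 13.53
tcp_pos: [0.5198, 0.2248, 0.0828]
ee_rot: [[0.98, 0.199, -0.001], [0.199, -0.98, -0.004], [-0.001, 0.004, -1.0]]
wrist_force: [3.5, -6.9, -2.5]
gripper_width: 0.184
gripper_force: 30.4
```

```bash
python3 - <<'E'
from h import *
fs()
E
```

```text
Fcase [ 2.08 -7.5 ] -2.5
t 13.53 tcp [0.5198 0.2248 0.0828] case mm [60.4 19.9] yaw 11.47 F [ 3.5 -6.9 -2.5] M [-2.8  -1.04  0.5 ] w 16.0 g 30.4
```

Emit:
arm_command([
  [0, 0, 0, 0, -0.05, 0, 1],
  [0, 0, 0, 0, -0.1, 0, 1],
  [0, 0, 0, 0, -0.15, 0, 1],
  [0, 0, 0, 0, -0.15, 0, 1],
])

```text
time_s: 13.87
tcp_pos: [0.5195, 0.2264, 0.0828]
ee_rot: [[0.98, 0.199, -0.001], [0.199, -0.98, -0.004], [-0.001, 0.004, -1.0]]
wrist_force: [2.8, -7.7, -2.5]
gripper_width: 0.185
gripper_force: 30.4
```

```bash
python3 - <<'E'
from h import *
fs()
E
```

```text
Fcase [ 1.26 -8.12] -2.5
t 13.87 tcp [0.5195 0.2264 0.0828] case mm [60.5 21.5] yaw 11.47 F [ 2.8 -7.7 -2.5] M [-2.72 -1.03  0.43] w 16.1 g 30.4
```

Emit:
arm_command([
  [0, 0, 0, 0, -0.05, 0, 1],
  [0, 0, 0, 0, -0.1, 0, 1],
  [0, 0, 0, 0, -0.15, 0, 1],
  [0, 0, 0, 0, -0.15, 0, 1],
])

```text
time_s: 14.2
tcp_pos: [0.5192, 0.2278, 0.0828]
ee_rot: [[0.98, 0.199, -0.001], [0.199, -0.98, -0.004], [-0.001, 0.004, -1.0]]
wrist_force: [4.0, -6.9, -2.3]
gripper_width: 0.187
gripper_force: 30.4
```

```bash
python3 - <<'E'
from h import *
fs()
E
```

```text
Fcase [ 2.55 -7.51] -2.3
t 14.2 tcp [0.5192 0.2278 0.0828] case mm [60.5 23. ] yaw 11.47 F [ 4.  -6.9 -2.3] M [-2.74 -1.03  0.42] w 16.2 g 30.4
```

Emit:
arm_command([
  [0, 0, 0, 0, -0.05, 0, 1],
  [0, 0, 0, 0, -0.1, 0, 1],
  [0, 0, 0, 0, -0.15, 0, 1],
  [0, 0, 0, 0, -0.15, 0, 1],
])

```text
time_s: 14.53
tcp_pos: [0.5189, 0.2293, 0.0828]
ee_rot: [[0.98, 0.199, -0.001], [0.199, -0.98, -0.004], [-0.001, 0.004, -1.0]]
wrist_force: [3.4, -7.9, -2.9]
gripper_width: 0.187
gripper_force: 30.4
```

```bash
python3 - <<'E'
from h import *
fs()
E
```

```text
Fcase [ 1.78 -8.43] -2.9
t 14.53 tcp [0.5189 0.2293 0.0828] case mm [60.5 24.5] yaw 11.46 F [ 3.4 -7.9 -2.9] M [-2.71 -1.08  0.44] w 16.2 g 30.4
```

Emit:
arm_command([
  [0, 0, 0, 0, -0.05, 0, 1],
  [0, 0, 0, 0, -0.1, 0, 1],
  [0, 0, 0, 0, -0.1, 0, 1],
  [0, 0, 0, 0, -0.1, 0, 1],
])

```text
time_s: 14.87
tcp_pos: [0.5187, 0.2302, 0.0827]
ee_rot: [[0.98, 0.199, -0.001], [0.199, -0.98, -0.004], [-0.001, 0.004, -1.0]]
wrist_force: [3.6, -8.0, -2.9]
gripper_width: 0.191
gripper_force: 30.4
```

```bash
python3 - <<'E'
from h import *
fs()
E
```

```text
Fcase [ 1.95 -8.56] -2.9
t 14.87 tcp [0.5187 0.2302 0.0827] case mm [60.4 25.5] yaw 11.46 F [ 3.6 -8.  -2.9] M [-2.77 -1.08  0.4 ] w 16.6 g 30.4
```

```bash
python3 - <<'E'
from h import *
import pickle
np.set_printoptions(linewidth=200)
for n in("scene","top"):
    c0=pickle.load(open(n+".pkl","rb")); c=capture(n)
    for y in (100,113,120,125): print(n,y,proj(c,[*ocase([0,y/1000]),.038])[0].round(1))
    u=proj(c,[*ocase([0,.116]),.038])[0].round().astype(int)
    g=lambda k:cv2.cvtColor(k["pixels"],cv2.COLOR_BGR2GRAY)[u[1]-8:u[1]+9,u[0]-9:u[0]+10].astype(int)
    print(u); print(g(c0)); print(g(c)-g(c0))
E
```

```text
scene 100 [267.5 202.4]
scene 113 [263.6 201.1]
scene 120 [261.6 200.5]
scene 125 [260.1 200. ]
[263 201]
[[105 106 104 105 103 102  97  99 107 118 120 110 100  97 102 114 123 128 124]
 [104 106 105 105 104 105 106 112 133 161 166 141 109  99 106 123 138 141 139]
 [107 105 103 103 101 105 110 129 165 193 197 166 128 106 117 136 152 155 151]
 [105 104 102  99 100 108 122 156 190 208 201 171 131 120 132 147 157 159 158]
 [106 105 104 104 108 124 156 185 204 202 184 155 135 133 146 154 160 161 160]
 [110 113 112 114 124 158 195 210 205 185 166 150 144 146 155 156 159 160 159]
 [121 122 121 121 139 180 213 210 187 162 155 152 154 157 158 160 157 158 158]
 [125 124 124 124 134 170 195 186 160 144 147 151 157 158 157 159 158 160 160]
 [123 125 127 120 119 141 158 155 135 129 140 155 157 157 158 158 158 157 161]
 [121 122 119 108 101 111 138 143 134 132 144 154 158 157 158 159 160 159 160]
 [121 119 113  99  90 104 129 148 149 146 153 159 158 158 156 157 156 158 157]
 [118 117 110  99  90  99 126 147 155 159 156 157 157 158 155 155 150 148 153]
 [112 115 113 107  97 104 128 147 157 157 158 
[... 3779 characters left out ...]
89  76  37 -17  -2  -2  -3  19  67 101  29  27  -3  -2  -3  -2  -2]
 [ 79  71  46  18  -4 -13   2  -1  -2   4  62  98  19   8  -8  -3  -3  -1   0]
 [ 67  42  10  -2  -2  -3  -5  -3  -3  -2  30  50   1  -9  -9  -3  -3  -4  -3]
 [ 43   9  -1  -4  -2  -4 -11  -3  -2  -3 -12  -3  -2  -2  -2  -2  -3  -3  -3]
 [ 10  -2  -2  -3  -2  -1  -2  -3  -2  -2  -3  -2  -2  -1  -2  -2  -1  -3  -4]
 [ -2  -2  -2  -2  -2  -2  -2  -3  -3  -3  -3  -3  -1  -4  -3   0  -3  -3  -2]
 [ -1  -4  -1  -3  -3  -4  -1  -2  -4  -3  -3  -1  -2  -3  -2  -2  -3  -2  -3]
 [ -1  -2  -2  -4  -3  -2  -4  -1  -3  -2  -2  -3  -2  -3  -3  -2  -3  -4  -4]
 [ -1  -2  -2  -3  -3  -3  -3  -4  -1  -2  -4  -4  -2  -3   0   1  -1  -2  -4]]
```

```bash
python3 - <<'E'
from h import *
import pickle
np.set_printoptions(linewidth=200)
G=lambda k:cv2.cvtColor(k,cv2.COLOR_BGR2GRAY).astype(int)
c=capture("top"); now=G(c["pixels"]); t0=G(pickle.load(open("top.pkl","rb"))["pixels"])
c7=G(cv2.resize(cv2.imread("pics/c7.png")[:,:489],(100,90),interpolation=cv2.INTER_AREA))
b1=G(np.load("b1.npy"))
for r in (222,224,225,226,227,228):
    print(r);print(" t0",t0[r,238:258]);print(" c7",c7[r-150,3:23]);print(" b1",b1[r-205,3:23]);print("now",now[r,238:258])
s=capture("scene"); b=G(s["pixels"])
S7=G(cv2.resize(cv2.imread("pics/c7.png")[:,489:],(70,100),interpolation=cv2.INTER_AREA))
for r in (198,200,201,202,204): print(r,"c7",S7[r-140,0:16],"now",b[r,255:271])
st()
E
```

```text
222
 t0 [ 80  78  75 103 123  86 116  77 205 234 219 117 103 129 146 124 166 159 158 159]
 c7 [227 225 223 222 221 219 217 217 215 214 211 208 203 199 191 183 169 156 156 156]
 b1 [223 221 219 218 217 216 214 212 210 204 201 192 186 157 149 123 162 156 156 156]
now [218 217 216 215 212 208 205 199 192 185 169 123 100 126 143 123 163 156 156 155]
224
 t0 [120  99  77  76  81  85 144 127 222 225 229 133 103 117 138 150 155 158 157 158]
 c7 [223 221 220 219 217 216 215 212 208 205 201 195 185 163 142 144 152 156 156 154]
 b1 [219 218 217 215 213 210 206 202 196 190 187 153 137 165 136 143 151 156 156 155]
now [215 213 210 207 202 199 190 178 185 217 225 121 131 165 136 142 151 155 156 154]
225
 t0 [120 117 100  77  78  83 107 147 181 218 222 134 116 119 121 138 142 158 158 158]
 c7 [221 219 218 217 217 215 212 208 204 200 194 184 161 132 119 140 142 155 156 155]
 b1 [217 217 215 213 209 206 202 196 189 189 205 117 185 213 144 144 139 155 155 154]
now [212 209 207 203 197 188 174 154 177 215 220 148 182 213 144 144 139 156 154 154]
226
 t0 [119 116 116  99  98  79  95 147 144 217 221 154
[... 1122 characters left out ...]
153 155]
200 c7 [123 124 125 137 167 191 183 158 143 147 153 156 158 158 157 158] now [126 124 126 138 171 193 193 187 187 186 171 161 159 155 158 156]
201 c7 [121 123 119 119 138 154 151 136 130 141 152 155 157 156 157 157] now [125 124 121 118 139 157 165 169 175 171 164 161 159 158 157 156]
202 c7 [120 117 108 100 113 136 141 134 136 146 152 157 156 156 157 156] now [121 115 107  99 115 135 149 152 157 160 158 158 157 155 155 150]
204 c7 [115 110 100  89  98 125 146 154 153 155 155 155 155 155 151 150] now [115 109 101  88 100 127 147 154 154 156 156 157 154 147 137 130]
t 15.07 tcp [0.5187 0.2302 0.0828] case mm [60.5 25.5] yaw 11.46 F [ 3.1 -7.6 -2.5] M [-2.72 -1.01  0.42] w 16.3 g 30.4
```

The top-view profiles show the bolt tip emerging around y≈106 mm at tcp 7. It filled the gap by tcp 16 and shows slightly past the keeper now, so it tracked the TCP and travel is about 24 mm. I'll unload sideways, then draw out.

Emit:
arm_command([
  [0, 0, 0, 0, 0.1, 0, 1],
  [0, 0, 0, 0, 0.2, 0, 1],
  [0, 0, 0, 0, 0.3, 0, 1],
  [0, 0, 0, 0, 0.35, 0, 1],
  [0, 0, 0, 0, 0.35, 0, 1],
])

```text
time_s: 15.48
tcp_pos: [0.5197, 0.2278, 0.0829]
ee_rot: [[0.98, 0.198, 0.001], [0.198, -0.98, -0.002], [0.0, 0.002, -1.0]]
wrist_force: [2.4, -5.8, -2.7]
gripper_width: 0.188
gripper_force: 30.1
```

```bash
python3 - <<'E'
from h import *
fs()
E
```

```text
Fcase [ 1.24 -6.2 ] -2.7
t 15.48 tcp [0.5197 0.2278 0.0829] case mm [60.9 22.9] yaw 11.41 F [ 2.4 -5.8 -2.7] M [-1.8  -0.81  0.31] w 16.4 g 30.1
```

Emit:
arm_command([
  [0, 0, 0, 0, 0.1, 0, 1],
  [0, 0, 0, 0, 0.2, 0, 1],
  [0, 0, 0, 0, 0.3, 0, 1],
  [0, 0, 0, 0, 0.4, 0, 1],
  [0, 0, 0, 0, 0.4, 0, 1],
  [0, 0, 0, 0, 0.4, 0, 1],
])

```text
time_s: 15.98
tcp_pos: [0.5199, 0.2253, 0.0824]
ee_rot: [[0.98, 0.197, 0.0], [0.197, -0.98, 0.001], [0.0, -0.001, -1.0]]
wrist_force: [1.5, -1.7, -4.1]
gripper_width: 0.182
gripper_force: 29.9
```

```bash
python3 - <<'E'
from h import *
fs()
E
```

```text
Fcase [ 1.18 -1.99] -4.1
t 15.98 tcp [0.5199 0.2253 0.0824] case mm [60.6 20.5] yaw 11.34 F [ 1.5 -1.7 -4.1] M [-0.67 -0.45  0.14] w 15.8 g 29.9
```

Emit:
arm_command([
  [0, 0, 0, 0, 0.1, 0, 1],
  [0, 0, 0, 0, 0.2, 0, 1],
  [0, 0, 0, 0, 0.25, 0, 1],
  [0, 0, 0, 0, 0.25, 0, 1],
  [0, 0, 0, 0, 0.25, 0, 1],
])

```text
time_s: 16.4
tcp_pos: [0.5203, 0.2228, 0.0823]
ee_rot: [[0.98, 0.197, -0.0], [0.197, -0.98, 0.0], [-0.0, -0.0, -1.0]]
wrist_force: [-0.2, -0.6, -4.3]
gripper_width: 0.181
gripper_force: 29.8
```

```bash
python3 - <<'E'
from h import *
fs()
E
```

```text
Fcase [-0.34 -0.53] -4.3
t 16.4 tcp [0.5203 0.2228 0.0823] case mm [60.5 17.9] yaw 11.35 F [-0.2 -0.6 -4.3] M [-0.01 -0.09 -0.06] w 15.8 g 29.8
```

Free. Drawing straight out.

Emit:
arm_command([
  [0, 0, 0, 0.2, 0, 0, 1],
  [0, 0, 0, 0.4, 0, 0, 1],
  [0, 0, 0, 0.6, 0, 0, 1],
  [0, 0, 0, 0.8, 0, 0, 1],
  [0, 0, 0, 1.1, 0, 0, 1],
  [0, 0, 0, 1.4, 0, 0, 1],
  [0, 0, 0, 1.8, 0, 0, 1],
  [0, 0, 0, 2.2, 0, 0, 1],
])

```text
time_s: 17.07
tcp_pos: [0.5425, 0.227, 0.0824]
ee_rot: [[0.98, 0.197, 0.0], [0.197, -0.98, 0.0], [0.0, 0.0, -1.0]]
wrist_force: [0.1, 0.8, -4.4]
gripper_width: 0.177
gripper_force: 29.8
```

```bash
python3 - <<'E'
from h import *
fs()
E
```

```text
Fcase [0.21 0.76] -4.4
t 17.07 tcp [0.5425 0.227  0.0824] case mm [83.1 17.6] yaw 11.36 F [ 0.1  0.8 -4.4] M [-0.   -0.02 -0.  ] w 15.4 g 29.8
```

Emit:
arm_command([
  [0, 0, 0, 0.6, 0, 0, 1],
  [0, 0, 0, 1.4, 0, 0, 1],
  [0, 0, 0, 2.4, 0, 0, 1],
  [0, 0, 0, 3.4, 0, 0, 1],
  [0, 0, 0, 4.3, 0, 0, 1],
  [0, 0, 0, 4.8, 0, 0, 1],
  [0, 0, 0, 4.8, 0, 0, 1],
  [0, 0, 0, 4.8, 0, 0, 1],
])

```text
time_s: 17.73
tcp_pos: [0.5889, 0.2361, 0.082]
ee_rot: [[0.981, 0.196, -0.001], [0.196, -0.981, -0.0], [-0.001, 0.0, -1.0]]
wrist_force: [-0.0, 0.2, -3.8]
gripper_width: 0.178
gripper_force: 29.8
```

```bash
python3 - <<'E'
from h import *
fs()
import pickle
np.set_printoptions(linewidth=200)
c=capture("top"); G=cv2.cvtColor(c["pixels"],cv2.COLOR_BGR2GRAY).astype(int)
t0=cv2.cvtColor(pickle.load(open("top.pkl","rb"))["pixels"],cv2.COLOR_BGR2GRAY).astype(int)
for r in range(220,230): print(r,t0[r,240:257],G[r,240:257])
sub=c["pixels"][160:200,280:300].astype(int); m=(sub.min(2)>165); ys,xs=np.nonzero(m)
for y in (min(ys),max(ys)): print("peg",y+160,xs[ys==y]+280)
E
```

```text
Fcase [0.04 0.22] -3.8
t 17.73 tcp [0.5889 0.2361 0.082 ] case mm [130.4  17.4] yaw 11.33 F [-0.   0.2 -3.8] M [-0.06 -0.01  0.05] w 15.5 g 29.8
220 [121 121 103  80  94 111 130 117 120 127 138 149 148 138 161 158 158] [ 74  74  75  78  91 107 126 113 116 123 134 143 145 135 156 153 154]
221 [102 122 122  86 115 107 139 198 183 124 134 147 148 129 160 159 158] [ 74  75  77  83 111 105 136 191 179 122 130 143 144 125 155 154 154]
222 [ 75 103 123  86 116  77 205 234 219 117 103 129 146 124 166 159 158] [ 74  75  78  83 111  74 199 231 215 113 100 125 143 121 161 156 155]
223 [ 76  78 106  85 141  95 237 236 228 133  86 110 147 140 164 159 158] [ 73  76  79  81 137  92 234 233 223 121  81 100 136 131 160 154 153]
224 [ 77  76  81  85 144 127 222 225 229 133 103 117 138 150 155 158 157] [ 73  75  78  84 139 125 218 222 224 121 131 164 135 141 150 153 153]
225 [100  77  78  83 107 147 181 218 222 134 116 119 121 138 142 158 158] [ 97  75  77  79 104 140 178 213 219 145 180 210 142 143 137 154 154]
226 [116  99  98  79  95 147 144 217 221 154 133 119 120 120 123 162 158] [112  95  96  77  90 129 139 213 217 171 199 218 148 147 120 158 154]
227 [115 116 116  98  85 149 136 221 220 191 143 120 120 121 111 167 158] [111 113 114  95  80 136 137 218 216 193 202 218 138 129 101 164 154]
228 [117 118 117 115  80 142 152 228 221 222 141 133 121 120 118 162 159] [113 113 113 114  77 139 144 224 217 219 169 180 119 109 108 157 155]
229 [114 114 114 116  99 120 151 219 231 233 129 121 118 120 125 150 160] [113 111 110 113  97 116 139 215 228 229 116 116 115 118 121 145 157]
peg 177 [280]
peg 192 [282 283]
```

Emit:
arm_command([
  [0, 0, 0, 0, 0, 0.05, 1],
  [0, 0, 0, 0, 0, 0.1, 1],
  [0, 0, 0, 0, 0, 0.15, 1],
  [0, 0, 0, 0, 0, 0.2, 1],
  [0, 0, 0, 0, 0, 0.25, 1],
  [0, 0, 0, 0, 0, 0.25, 1],
  [0, 0, 0, 0, 0, 0.25, 1],
])

```text
time_s: 18.37
tcp_pos: [0.5891, 0.2364, 0.0802]
ee_rot: [[0.98, 0.197, 0.0], [0.197, -0.98, -0.0], [0.0, 0.0, -1.0]]
wrist_force: [-0.5, -0.5, -2.2]
gripper_width: 0.181
gripper_force: 29.8
```

```bash
python3 - <<'E'
from h import *
fs()
E
```

```text
Fcase [-0.56 -0.4 ] -2.2
t 18.37 tcp [0.5891 0.2364 0.0802] case mm [130.6  17.6] yaw 11.36 F [-0.5 -0.5 -2.2] M [-0.1   0.23 -0.02] w 15.7 g 29.8
```

Touching the bench (Fz easing, −4.4 to −2.2 N). A hair more, then open.

Emit:
arm_command([
  [0, 0, 0, 0, 0, 0.05, 1],
  [0, 0, 0, 0, 0, 0.05, 1],
  [0, 0, 0, 0, 0, 0.05, 0],
  [0, 0, 0, 0, 0, 0.05, -1],
  [0, 0, 0, 0, 0, 0.05, -1],
  [0, 0, 0, 0, 0, 0.05, -1],
  [0, 0, 0, 0, 0, 0.05, -1],
  [0, 0, 0, 0, 0, 0.05, -1],
])

```text
time_s: 19.03
tcp_pos: [0.5893, 0.2366, 0.0796]
ee_rot: [[0.98, 0.197, 0.001], [0.197, -0.98, 0.0], [0.001, -0.0, -1.0]]
wrist_force: [-0.3, 0.7, -0.7]
gripper_width: 0.548
gripper_force: 0.0
```

Emit:
arm_command([
  [0, 0, 0, 0, 0, 0, -1],
  [0, 0, 0, 0, 0, -1, -1],
  [0, 0, 0, 0, 0, -3, -1],
  [0, 0, 0, 0, 0, -6, -1],
  [0, 0, 0, 0, 0, -9, -1],
  [0, 0, 0, 0, 0, -13, -1],
  [0, 0, 0, 0, 0, -13, -1],
  [0, 0, 0, 0, 0, -13, -1],
])

```text
time_s: 19.7
tcp_pos: [0.5906, 0.2373, 0.2138]
ee_rot: [[0.98, 0.197, 0.007], [0.197, -0.98, 0.004], [0.008, -0.003, -1.0]]
wrist_force: [-0.4, -0.6, -1.0]
gripper_width: 0.99
gripper_force: 0.0
```

```bash
python3 - <<'E'
from h import *
fs()
c=capture("top"); s=capture("scene")
im=c["pixels"][160:205,275:300].astype(int); m=(im.min(2)>165); ys,xs=np.nonzero(m)
y=max(ys); print("tip px",y+160,xs[ys==y]+275,"case",incase(onz(c,xs[ys==y].mean()+275,y+160.5,.038)))
# post in scene: dark column
P=np.array([*ocase([.1305,.0175]),0]); print("pred scene base/top",proj(s,P)[0],proj(s,P+[0,0,.108])[0])
g=cv2.cvtColor(s["pixels"],cv2.COLOR_BGR2GRAY).astype(int); u=proj(s,P+[0,0,.108])[0].astype(int)
np.set_printoptions(linewidth=200); print(u,g[u[1]-6:u[1]+28:2,u[0]-10:u[0]+12])
E
```

```text
Fcase [-0.55 -0.55] -1.0
t 19.7 tcp [0.5906 0.2373 0.2138] case mm [132.3  18.2] yaw 11.37 F [-0.4 -0.6 -1. ] M [-0.1   0.03 -0.01] w 86.1 g 0.0
tip px 192 [282 283] case [0.06583976 0.0158368 ]
pred scene base/top [311.77924893 192.26046279] [311.25525554 165.46041338]
[311 165] [[102 112 124 132 141 144 147 147 153 150 154 158 158 155 151 148 137 121 104  93  97 106]
 [ 98 108 116 124 131 140 142 145 147 149 152 149 144 145 147 147 137 116 103  97  96 107]
 [107 119 126 136 142 145 147 149 150 146 142 143 148 150 145 142 136 119 102  97 102 106]
 [108 118 129 138 142 145 149 146 136 116 101  94 100 102 113 131 134 119 104  97 102 106]
 [107 117 126 136 141 143 141 132 105  84  72  72  73  79  98 124 133 120 100 100 103 109]
 [105 119 127 136 138 142 144 123  94  66  56  56  62  71  95 125 135 120 102  98 105 112]
 [109 122 134 139 145 150 150 139 106  73  59  56  57  73  98 123 129 113 102  99 108 115]
 [ 96 106 110 118 125 135 149 147 115  77  57  54  57  62  83 102 100  97  97  98 108 110]
 [ 61  56  57  63  72  89 112 117  98  71  56  57  54  55  66  80  89  90  97  99 103 105]
 [ 57  44  44  41  40  49  61  69  63  59  55  53  55  60  69  83  93  96 103 103 107 109]
 [ 72  58  46  40  40  41  42  47  52  51  55  57  55  61  76  84  90 100 101 107 109 112]
 [ 87  78  65  52  46  44  46  48  49  53  54  53  56  60  70  84  98 104 109 112 114 113]
 [ 98  97  90  80  59  47  43  48  53  60  64  64  61  61  74  93 102 101 100 102 104 106]
 [101 101 100  92  74  58  53  70 105 129 123 100  71  60  78  96 100  90  85  86  90  92]
 [ 97  95  97  93  83  73  96 144 176 180 153 108  74  59  55  71  77  81  81  83  78  82]
 [ 96  96  95  87  89 120 167 195 189 153 104  71  59  55  57  69  80  84  81  78  81  91]
 [ 97  96  92 101 139 184 201 184 142  98  69  62  61  61  69  76  82  78  79  84  99 110]]
```

The key stands upright where predicted (peg tip about 62–66 mm behind the case origin), the hand is clear above it and the bolt hasn't moved. Handing in.

```bash
python3 -c "
from h import *
print(finish_job())"
```

```text
the job is handed in; nothing more can be done
None
```

I slid the bolt about 24 mm by my estimate, through the keeper, and left the key upright behind the case with its peg clear of the hood; I handed the job in at about 20 s, and no verdict was returned.

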